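Clear the wire bobbins off the spindle stand into their rows

ROBOT

A 6-joint arm with a two-finger parallel gripper is mounted at the origin on the work surface; the furniture and walls round the work are solid. World frame = base frame: x ahead of the robot, y to its left, z up, the work surface at z = 0. Lengths are in m, angles in rad, forces in N, time in s.
With the tool pointing down it reaches from about 0.4 to 0.825 m from the base axis. Payload 7 kg.
Tool frame: the origin (TCP) lies on the centre line of the jaws, within the pads' length; the fingertips stand 17 mm ahead of it and the grasp point (between the pads) lies 2 mm behind it (r.finger_overhang is the distance from the TCP to the fingertips, in m); z points along the fingers, y is the line along which they close (so a half turn about z gives the same grasp; the last joint's range is limited). The gripper opens to 88 mm and grips with 3 to 60 N. Pads are 19 mm wide; open, the fingers measure 130 mm over their backs; the gripper's body (78 mm by 193 mm) begins 47 mm behind the grasp point.
Start: joints at [-0.923, 0.359, 0.012, 0, -1.224, -0.288], TCP at [0.238, -0.632, 0.244] pointing down, gripper open.
Joint ranges: [-3.07, 3.07], [-1.43, 2.12], [-1.02, 1.25], [-3.03, 1.67], [-3.05, -0], [-3.03, 3.03]. Speed limits (rad/s): [2.39, 2.39, 3.01, 3.14, 3.14, 3.14].

INTERFACE

Orientations are given as a unit quaternion [x, y, z, w].
In Python, from rig import monitor, eyes, order, r gives the robot as it stands.
- The arm moves only by the tool carry_out, never from a script. Its argument "series" is a list of rows, each a list of 3 entries, a list of its own where there are three numbers: the shift along the world's x, y, z in mm, then the turn about the world's z in rad, then the closure, from -1 (fully open) to 1 (shut). A call has 1 to 5 rows; each row shifts and turns the commanded pose from where the row before left it; what a row does not reach is not made up. A row lasts 1/10 s, in which the tool goes at most 50 mm and 8.59 degrees, less where a joint would pass 70% of its speed; a pose out of reach is approached as far as the arm can. A call with a gripper value outside its range is refused whole. The fingers move at their own pace and stop on an object; "force" is the grip in N (left out, the last holds). Time passes only in rows, so rows that do not move let the fingers close. It gives the time, the measured TCP pose, the force, the opening and the grip force at its end, in the units of the state.
- monitor.read_state(): the state, without advancing time (a new reading comes with each control period).
- eyes.snapshot(name): name is "scene" or "side" or "wrist"; returns (picture, depth): 420x560x3 uint8, blue, green, red; 420x560 float32, m along the optical axis (not along the pixel's ray), 0 where there is no reading.
- eyes.camera_model(name): a dict with "K" (3x3 intrinsics, pixels), "R" (3x3) and "t" (3): a world point X has camera coordinates R X + t. Camera axes: x right, y down, z forward; pixel columns grow to the right and rows downward; lengths in m; the calibration is good to about 2 mm. The wrist camera is an equidistant fisheye: a pixel r from the principal point sees the ray r / f radians off the axis. A picture is of the moment at which its call begins: read the wrist's pose just before it. camera_model takes no time and is no camera call; for the wrist camera it gives the pose at the moment of the call.
- order.hand_in(): hands the job in; it is judged then, once.
The state is a dict: "t": time; "qpos": joint angles; "qvel": joint speeds; "joint_torque": joint torques, N m; "tool_pos": TCP position; "ee_rot": TCP orientation; "force": force on the tool from outside, world axes, zero at the start; "moment": the same for the moment, N m; "grip_width": opening from 0.0 (shut) to 1.0 (fully open); "finger_force": force on a finger pad.
Only numpy, scipy, OpenCV 4.12 (cv2) and the standard library are available. Lean on these libraries where they do the work, as an engineer would, in place of code of your own. Each camera call takes 0.05 s, during which the arm holds its last target. There are 200 camera calls.

TASK

Take the three copper-wire bobbins off the spindle stand and stand each one upright on the tray's floor, in the row that already holds a bobbin of the same length. Set them down rather than dropping them, keep the bobbins that are already in the tray standing in their rows, and leave the clay study on the banding wheel where it is.

Things in the scene. Friction and masses are not known exactly. Their poses are not given: they have to be found in the camera images.
- stand: Spindle stand: round dark wooden foot, 160 mm across and 12 mm thick, fixed to the table, with three upright steel spindles 14 mm in diameter that rise 70 mm above the foot (tips 82 mm above the table), on a circle of 50 mm radius (87 mm apart). Each carries one bobbin at the start. Origin: centre of the foot's underside; z up; the spindles stand at 0, 120 and 240 degrees from its x axis.
- tray: Light wooden sorting tray, 264 x 164 x 24 mm, fixed to the table, open at the top: floor 6 mm thick, outer walls 6 mm thick and 24 mm high, two low dividers 6 mm thick, 21 mm high that make three rows, each 80 mm wide (along the tray's x) and 152 mm long (along its y). Origin: centre of its underside; z up. Each row holds one bobbin near its -y end; its +y half is empty.
- row0 (a point): Centre of the floor of the tray's row 0 (6 mm above the tray's origin, -86 mm along the tray's x); the row runs along the tray's y. Which bobbin stands in which row at the start varies.
- row1 (a point): Centre of the floor of the tray's row 1 (6 mm above the tray's origin, 0 mm along the tray's x); the row runs along the tray's y. Which bobbin stands in which row at the start varies.
- row2 (a point): Centre of the floor of the tray's row 2 (6 mm above the tray's origin, 86 mm along the tray's x); the row runs along the tray's y. Which bobbin stands in which row at the start varies.
- bobbin_short: The short bobbin of copper wire, 60 mm long: grey end flanges and winding 46 mm in diameter, open bore 24 mm, 180 g or so. Origin: centre of its underside; z: its axis, up. The three lengths are 60, 78 and 96 mm; they look alike otherwise. At the start it stands on one of the three spindles (which one varies), resting on the foot, 12 mm above the table.
- tray_bobbin_short: The other short bobbin of copper wire, 60 mm long: grey end flanges and winding 46 mm in diameter, open bore 24 mm, 180 g or so. Origin: centre of its underside; z: its axis, up. The three lengths are 60, 78 and 96 mm; they look alike otherwise. It stands from the start in one of the tray's rows and marks that row as the one for this length.
- bobbin_medium: The medium bobbin of copper wire, 78 mm long: grey end flanges and winding 46 mm in diameter, open bore 24 mm, 230 g or so. Origin: centre of its underside; z: its axis, up. The three lengths are 60, 78 and 96 mm; they look alike otherwise. At the start it stands on one of the three spindles (which one varies), resting on the foot, 12 mm above the table.
- tray_bobbin_medium: The other medium bobbin of copper wire, 78 mm long: grey end flanges and winding 46 mm in diameter, open bore 24 mm, 230 g or so. Origin: centre of its underside; z: its axis, up. The three lengths are 60, 78 and 96 mm; they look alike otherwise. It stands from the start in one of the tray's rows and marks that row as the one for this length.
- bobbin_long: The long bobbin of copper wire, 96 mm long: grey end flanges and winding 46 mm in diameter, open bore 24 mm, 280 g or so. Origin: centre of its underside; z: its axis, up. The three lengths are 60, 78 and 96 mm; they look alike otherwise. At the start it stands on one of the three spindles (which one varies), resting on the foot, 12 mm above the table.
- tray_bobbin_long: The other long bobbin of copper wire, 96 mm long: grey end flanges and winding 46 mm in diameter, open bore 24 mm, 280 g or so. Origin: centre of its underside; z: its axis, up. The three lengths are 60, 78 and 96 mm; they look alike otherwise. It stands from the start in one of the tray's rows and marks that row as the one for this length.
- maquette: Egg-shaped brown clay study, 58 x 63 x 78 mm, standing loose on the green banding wheel (turntable, 80 mm high), near the stand. Origin: centre of its underside. Must be left where it is.
Mind the look-alikes: they are no part of the job. Leave any blue look-alike of the bobbin_medium alone.

How it is judged:
By the outcome, as a careful person would: the job done as asked, in the order asked, and still so for the second after the job is handed in, with the robot touching nothing.
It also fails if it takes over 67 s, if anything falls off the work surface, if the arm or the gripper's body presses on something with over 40 N, if the wrist force passes 120 N, or if a joint passes its speed limit or range.

## Working session

There is one attempt and no reset: what is moved stays moved. The work goes in short steps, Python scripts to look and compute and a tool call to move; the robot and the scene stay as the last step left them, time stands still between calls to the robot, and variables do not carry over. Pictures are saved under pics/ and viewed, at most 10 in all, crops included, and the job is handed in when it is done.

Besides the shell and the picture viewer there is one more tool, called after "Emit:" in YAML: its name, and indented under it one key for each argument. carry_out: Moves the arm, as the interface text tells. Its arguments: {"type":"object","properties":{"series":{"type":"array"},"force":{"type":"number"}},"required":["series"]}

```bash
ls; mkdir -p pics; python3 - <<'E'
from rig import monitor, eyes, order, r
import cv2,numpy as np
s=monitor.read_state();print(s)
for n in ("scene","side"):
    p,d=eyes.snapshot(n);cv2.imwrite(f"pics/{n}0.png",p);np.savez(f"pics/{n}0.npz",p=p,d=d,**eyes.camera_model(n));print(eyes.camera_model(n))
E
```

```text
pics
{'t': 0.0, 'qpos': array([-9.22935131e-01,  3.59377774e-01,  1.10467459e-02, -3.44974675e-04,
       -1.22413568e+00, -2.88108006e-01]), 'qvel': array([-6.32875241e-04,  7.13815843e-05,  7.11611520e-04, -5.31587148e-04,
        8.91083698e-04, -1.17907198e-04]), 'joint_torque': array([-2.57476012e-05, -5.82713449e+01,  2.93054062e+01,  6.99748322e+00,
        6.92470014e-03, -2.23899474e-04]), 'tool_pos': array([ 0.23743473, -0.63134851,  0.24262424]), 'ee_rot': array([-1.78850304e-01,  9.83875930e-01,  8.18546028e-04, -2.32004506e-04]), 'force': array([0.12941809, 0.32890912, 0.09874137]), 'moment': array([-0.03313475,  0.01316308, -0.00938078]), 'finger_force': 0.0, 'grip_width': 0.9993583964431618}
{'K': array([[507.43758988,   0.        , 279.86759854],
       [  0.        , 507.43758988, 195.91019402],
       [  0.        ,   0.        ,   1.        ]]), 'R': array([[-0.26160669,  0.9650008 , -0.01831376],
       [ 0.50291184,  0.1200925 , -0.85595413],
       [-0.82379707, -0.23313353, -0.51672733]]), 't': array([ 0.24650601, -0.12599298,  1.76133772])}
{'K': array([[494.61017177,   0.        , 292.24928551],
       [  0.        , 494.61017177, 203.96611794],
       [  0.        ,   0.        ,   1.        ]]), 'R': array([[ 0.98718905, -0.15943343,  0.006226  ],
       [-0.0508615 , -0.35143304, -0.93483043],
       [ 0.15123125,  0.9225377 , -0.35503987]]), 't': array([-0.40151131,  0.04116448,  1.40236857])}
```

View pics/scene0.png

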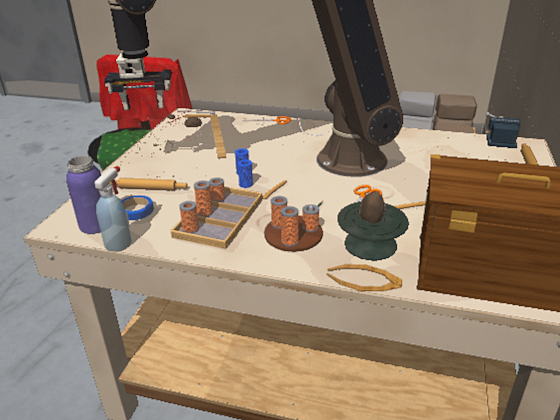

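View pics/side0.png

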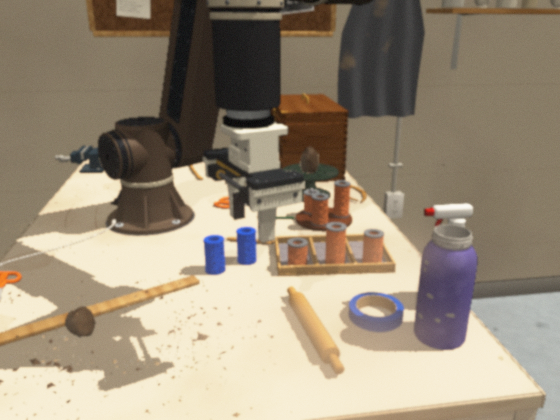

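The scene view shows the stand at about (293,232) with bobbins at (279,210), (290,228) and (311,217). The tray is at (218,215) with bobbins at (188,215), (203,197) and (217,190). The blue look-alikes are at (243,167), and the clay on its wheel is at (372,207). The side view agrees. Next I'll measure them with depth.

```bash
cat > h.py <<'E'
import numpy as np,cv2
def cloud(p,d,K,R,t):
    v,u=np.nonzero(d>0);z=d[v,u]
    c=np.stack([(u-K[0,2])*z/K[0,0],(v-K[1,2])*z/K[1,1],z],1)
    return (c-t)@R,p[v,u]
def load(n):
    f=np.load(f"pics/{n}.npz");return cloud(f['p'],f['d'],f['K'],f['R'],f['t'])
E
python3 - <<'E'
from h import *
xs=[];cs=[]
for n in("scene0","side0"):
    x,c=load(n);xs.append(x);cs.append(c)
    m=(abs(x[:,2])<.01)&(x[:,0]>.3)&(x[:,0]<.8);print(n,"table z",np.median(x[m,2]))
X=np.vstack(xs);C=np.vstack(cs)
m=(X[:,0]>.3)&(X[:,0]<.9)&(X[:,1]>-.6)&(X[:,1]<.3)&(X[:,2]<.24)&(X[:,2]>-.02);X=X[m];C=C[m]
H=np.zeros((600,900));RGB=np.zeros((600,900,3),np.uint8)
o=np.argsort(X[:,2]);X=X[o];C=C[o]
i=((X[:,0]-.3)*1000).astype(int);j=((X[:,1]+.6)*1000).astype(int)
for a in range(-1,2):
  for b in range(-1,2):
    RGB[np.clip(i+a,0,599),np.clip(j+b,0,899)]=C
cv2.imwrite("pics/top.png",RGB[:,:800])
np.savez("pics/X.npz",X=X,C=C)
E
```

```text
scene0 table z 0.0015687114370346899
side0 table z 0.002690728606809071
```

View pics/top.png

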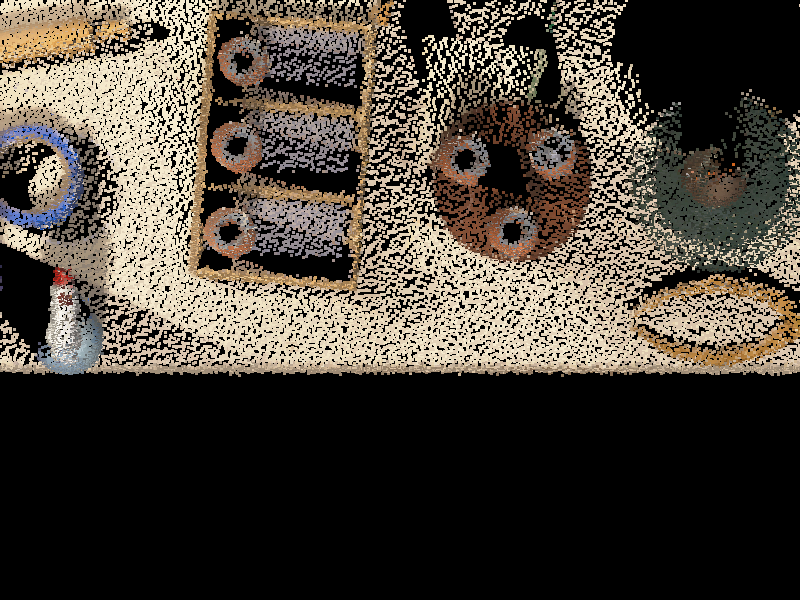

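The top map (1 mm/px, row = x−0.3 m, col = y+0.6 m) shows tray bobbins at about (243,62), (237,147) and (231,232), and stand bobbins at about (465,157), (551,153) and (514,232). The clay is at about (715,180). Next I'll fit these precisely.

```bash
python3 - <<'E'
from h import *
from scipy.optimize import minimize
f=np.load("pics/X.npz");X=f['X'].astype(float)
g={}
for n,c in dict(tA=(243,62),tB=(237,147),tC=(231,232),sA=(465,157),sB=(551,153),sC=(514,232)).items():
    q=np.array([c[1]/1e3+.3,c[0]/1e3-.6])
    for _ in range(3):
        P=X[np.hypot(*(X[:,:2]-q).T)<.03]
        zt=np.percentile(P[P[:,2]>.05,2],93)
        T=P[P[:,2]>zt-.006]
        cost=lambda a:np.sum(np.clip(np.abs(np.hypot(*(T[:,:2]-a).T)-.0175)-.0055,0,.01)**2)
        q=minimize(cost,q,method='Nelder-Mead').x
    print(n,q.round(4),"top",round(float(zt),4),len(T)); g[n]=q
s=np.mean([g['sA'],g['sB'],g['sC']],0);print("stand",s,[np.hypot(*(g[k]-s)).round(4) for k in('sA','sB','sC')])
# tray: points wall height and outline
P=X[(X[:,0]>.28)&(X[:,0]<.6)&(X[:,1]>-.42)&(X[:,1]<-.21)&(X[:,2]>.014)&(X[:,2]<.032)]
# fit tray rect template: top surface within walls
def cost(a):
    c,sn=np.cos(a[2]),np.sin(a[2]);d=P[:,:2]-a[:2];x=d@[c,sn];y=d@[-sn,c]
    dx=np.min([abs(abs(x)-.129),abs(abs(x)-.043)],0);dy=abs(abs(y)-.079)
    return np.sum(np.clip(np.minimum(dx,dy)-.003,0,.006)**2)
best=min((minimize(cost,[x0,y0,t0],method='Nelder-Mead',options=dict(xatol=1e-5,fatol=1e-10,maxiter=2000)) for x0 in(.44,.45,.455) for y0 in(-.32,-.31,-.30) for t0 in(-.2,-.1,0,.1)),key=lambda r:r.fun)
print("tray",best.x,best.fun,len(P));a=best.x
c,sn=np.cos(a[2]),np.sin(a[2]);Rt=np.array([[c,-sn],[sn,c]])
for i,x in enumerate((-.086,0,.086)):
    print(i,"target",(a[:2]+Rt@[x,.03]).round(4),"bob local",[(k,((g[k]-a[:2])@Rt).round(3)) for k in('tA','tB','tC')][i])
m=X[(X[:,0]>.43)&(X[:,0]<.53)&(X[:,1]>.08)&(X[:,1]<.15)&(X[:,2]>.09)];print("egg",m.min(0),m.max(0))
E
```

```text
tA [ 0.3603 -0.3558] top 0.0698 250
tB [ 0.4461 -0.3632] top 0.1053 278
tC [ 0.5321 -0.37  ] top 0.0877 285
sA [ 0.4582 -0.1351] top 0.0938 221
sB [ 0.4479 -0.0453] top 0.0782 185
sC [ 0.5315 -0.0877] top 0.1113 237
stand [ 0.4792295  -0.08939304] [np.float64(0.0503), np.float64(0.0541), np.float64(0.0523)]
tray [ 0.45021645 -0.31743207 -0.07788961] 0.020699129547719068 2950
0 target [ 0.3668 -0.2808] bob local ('tA', array([-0.087, -0.045]))
1 target [ 0.4526 -0.2875] bob local ('tB', array([-0.001, -0.046]))
2 target [ 0.5383 -0.2942] bob local ('tC', array([ 0.086, -0.046]))
egg [0.44848265 0.081457   0.09020995] [0.51028608 0.14704863 0.16566128]
```

```bash
python3 - <<'E'
from h import *
from scipy.optimize import minimize
for n in("scene0","side0"):
    X,C=load(n);X=X.astype(float)
    P=X[(np.hypot(X[:,0]-.48,X[:,1]+.09)<.1)&(X[:,2]>.009)&(X[:,2]<.02)]
    # foot disk: smallest-residual circle of 80mm: hull points
    h=cv2.convexHull(P[:,:2].astype(np.float32))[:,0]
    c=minimize(lambda a:np.sum(np.abs(np.hypot(*(h-a).T)-.08)),[.48,-.09],method='Nelder-Mead').x
    print(n,"foot",c.round(4),np.median(P[:,2]).round(4))
    for k,q,zt in(('A',(.458,-.135),.09),('B',(.452,-.047),.072),('C',(.5315,-.0877),.108)):
        q=np.array(q);T=X[(np.hypot(*(X[:,:2]-q).T)<.032)&(abs(X[:,2]-zt-.002)<.005)]
        T2=T
        for _ in range(3):
            q2=minimize(lambda a:np.sum(np.clip(np.abs(np.hypot(*(T[:,:2]-a).T)-.0175)-.0055,0,.008)**2),q,method='Nelder-Mead').x;q=q2
        print(k,q.round(4),len(T))
E
```

```text
scene0 foot [ 0.4822 -0.088 ] 0.0139
A [ 0.4586 -0.1338] 118
B [ 0.4501 -0.0468] 127
C [ 0.5316 -0.0866] 136
side0 foot [ 0.4793 -0.0923] 0.0159
A [ 0.4574 -0.1359] 112
B [ 0.4528 -0.0455] 71
C [ 0.5313 -0.0888] 107
```

Emit:
carry_out:
  series:
    - [[40, 50, 0], 0, -1]
    - [[40, 50, 0], 0, -1]
    - [[30, 50, 0], 0, -1]
    - [[30, 50, 0], 0, -1]
    - [[30, 50, 0], 0, -1]
  force: 25

```text
t: 0.6
tool_pos: [0.3778, -0.4232, 0.2432]
ee_rot: [-0.179, 0.984, 0.0, -0.0]
force: [1.9, 0.3, 1.0]
grip_width: 0.996
finger_force: 0.0
```

Emit:
carry_out:
  series:
    - [[25, 45, 0], 0, -1]
    - [[25, 45, 0], 0, -1]
    - [[25, 45, 0], 0, -1]
    - [[25, 45, 0], 0, -1]
    - [[0, 0, 0], 0, -1]

```text
t: 1.1
tool_pos: [0.4767, -0.2459, 0.2435]
ee_rot: [-0.182, 0.983, 0.0, 0.0]
force: [0.8, -0.3, -0.3]
grip_width: 1.001
finger_force: 0.0
```

Emit:
carry_out:
  series:
    - [[0, 0, 0], 0, -1]
    - [[0, 0, 0], 0, -1]

```text
t: 1.3
tool_pos: [0.474, -0.2506, 0.2433]
ee_rot: [-0.179, 0.984, 0.0, -0.0]
force: [0.4, -0.3, -0.6]
grip_width: 0.999
finger_force: 0.0
```

Emit:
carry_out:
  series:
    - [[14, 40, 0], 0, -1]
    - [[14, 40, 0], 0, -1]
    - [[14, 40, 0], 0, -1]
    - [[15, 43, 0], 0, -1]
    - [[0, 0, 0], 0, -1]

```text
t: 1.8
tool_pos: [0.5326, -0.0851, 0.2434]
ee_rot: [-0.18, 0.984, 0.0, 0.0]
force: [0.3, 0.2, -0.2]
grip_width: 1.003
finger_force: 0.0
```

Emit:
carry_out:
  series:
    - [[0, 0, -40], 0, -1]
    - [[0, 0, -40], 0, -1]
    - [[0, 0, 0], 0, -1]
    - [[0, 0, 0], 0, -1]

```text
t: 2.2
tool_pos: [0.5312, -0.0887, 0.164]
ee_rot: [-0.178, 0.984, -0.0, -0.001]
force: [0.6, 0.6, 1.1]
grip_width: 0.999
finger_force: 0.0
```

Emit:
carry_out:
  series:
    - [[0, 0, -35], 0, -1]
    - [[0, 0, -25], 0, -1]
    - [[0, 0, -13], 0, -1]
    - [[0, 0, 0], 0, -1]
    - [[0, 0, 0], 0, 0]

```text
t: 2.7
tool_pos: [0.5328, -0.0876, 0.0926]
ee_rot: [-0.179, 0.984, -0.0, 0.001]
force: [-0.4, 0.6, 0.2]
grip_width: 0.96
finger_force: 0.0
```

Emit:
carry_out:
  series:
    - [[0, 0, 0], 0, 1]
    - [[0, 0, 0], 0, 1]
    - [[0, 0, 0], 0, 1]
    - [[0, 0, 0], 0, 1]
    - [[0, 0, 0], 0, 1]
  force: 25

```text
t: 3.2
tool_pos: [0.5314, -0.0871, 0.0908]
ee_rot: [-0.179, 0.984, 0.0, 0.0]
force: [-0.1, -0.1, -3.2]
grip_width: 0.512
finger_force: 17.0
```

Emit:
carry_out:
  series:
    - [[0, 0, 0], 0, 1]
    - [[0, 0, 10], 0, 1]
    - [[0, 0, 20], 0, 1]
    - [[0, 0, 30], 0, 1]
    - [[0, 0, 30], 0, 1]

```text
t: 3.7
tool_pos: [0.5307, -0.0873, 0.1815]
ee_rot: [-0.179, 0.984, 0.0, -0.001]
force: [1.4, 0.4, -2.4]
grip_width: 0.512
finger_force: 24.9
```

Emit:
carry_out:
  series:
    - [[0, 0, 30], 0, 1]
    - [[0, 0, 20], 0, 1]
    - [[0, 0, 10], 0, 1]
    - [[0, 0, 0], 0, 1]
    - [[0, 0, 0], 0, 1]

```text
t: 4.2
tool_pos: [0.5307, -0.0871, 0.2395]
ee_rot: [-0.179, 0.984, 0.0, -0.001]
force: [0.3, 0.8, -2.8]
grip_width: 0.515
finger_force: 24.9
```

Emit:
carry_out:
  series:
    - [[-15, -38, 0], 0.12, 1]
    - [[-15, -38, 0], 0.12, 1]
    - [[-15, -38, 0], 0.12, 1]
    - [[-15, -38, 0], 0.12, 1]
    - [[-18, -43, 0], 0.12, 1]

```text
t: 4.7
tool_pos: [0.4522, -0.283, 0.2389]
ee_rot: [-0.464, 0.886, 0.001, -0.001]
force: [1.7, -1.0, -1.6]
grip_width: 0.511
finger_force: 24.9
```

Emit:
carry_out:
  series:
    - [[0, 0, 0], 0, 1]
    - [[0, 0, -40], 0, 1]
    - [[0, 0, -40], 0, 1]
    - [[0, 0, -30], 0, 1]
    - [[0, 0, 0], 0, 1]

```text
t: 5.2
tool_pos: [0.4496, -0.2809, 0.1253]
ee_rot: [-0.461, 0.887, 0.004, -0.004]
force: [-0.9, -0.1, -1.9]
grip_width: 0.512
finger_force: 25.0
```

Emit:
carry_out:
  series:
    - [[0, 0, 0], 0, 1]
    - [[0, 0, 0], 0, 1]

```text
t: 5.4
tool_pos: [0.4546, -0.2824, 0.132]
ee_rot: [-0.462, 0.887, -0.001, 0.001]
force: [1.1, -0.1, -1.8]
grip_width: 0.513
finger_force: 25.0
```

Emit:
carry_out:
  series:
    - [[0, 0, -20], 0, 1]
    - [[0, 0, -14], 0, 1]
    - [[0, 0, -5], 0, 1]
    - [[0, 0, 0], 0, 1]
    - [[0, 0, 0], 0, 1]

```text
t: 5.9
tool_pos: [0.4543, -0.2824, 0.0928]
ee_rot: [-0.462, 0.887, -0.001, 0.001]
force: [0.3, -0.1, -2.1]
grip_width: 0.51
finger_force: 25.0
```

Emit:
carry_out:
  series:
    - [[0, 0, -2], 0, 1]
    - [[0, 0, 0], 0, 1]
    - [[0, 0, 0], 0, 1]

```text
t: 6.2
tool_pos: [0.4536, -0.2823, 0.0899]
ee_rot: [-0.462, 0.887, -0.0, 0.0]
force: [-0.8, 0.4, -2.8]
grip_width: 0.514
finger_force: 25.0
```

Emit:
carry_out:
  series:
    - [[0, 0, -2], 0, 1]
    - [[0, 0, 0], 0, 1]
    - [[0, 0, 0], 0, 1]

```text
t: 6.5
tool_pos: [0.4533, -0.2822, 0.0875]
ee_rot: [-0.462, 0.887, 0.0, -0.0]
force: [-0.2, 0.8, -1.6]
grip_width: 0.515
finger_force: 25.0
```

Emit:
carry_out:
  series:
    - [[0, 0, -1], 0, 1]
    - [[0, 0, 0], 0, 1]
    - [[0, 0, 0], 0, 1]

```text
t: 6.8
tool_pos: [0.4534, -0.2822, 0.0865]
ee_rot: [-0.462, 0.887, 0.0, -0.0]
force: [-1.1, -0.3, -2.8]
grip_width: 0.51
finger_force: 25.0
```

Emit:
carry_out:
  series:
    - [[0, 0, -1], 0, 1]
    - [[0, 0, 0], 0, 1]
    - [[0, 0, 0], 0, 1]

```text
t: 7.1
tool_pos: [0.4534, -0.2822, 0.0855]
ee_rot: [-0.462, 0.887, 0.0, -0.0]
force: [-0.3, 0.1, -2.2]
grip_width: 0.513
finger_force: 25.0
```

Emit:
carry_out:
  series:
    - [[0, 0, -1], 0, 1]
    - [[0, 0, 0], 0, 1]
    - [[0, 0, 0], 0, 1]

```text
t: 7.4
tool_pos: [0.4535, -0.2823, 0.0847]
ee_rot: [-0.462, 0.887, -0.0, 0.0]
force: [-0.6, -0.5, -1.0]
grip_width: 0.508
finger_force: 25.0
```

Emit:
carry_out:
  series:
    - [[0, 0, -1], 0, 1]
    - [[0, 0, 0], 0, 1]
    - [[0, 0, 0], 0, 1]

```text
t: 7.7
tool_pos: [0.4534, -0.2825, 0.0845]
ee_rot: [-0.462, 0.887, -0.0, 0.0]
force: [-3.3, 0.6, 8.7]
grip_width: 0.511
finger_force: 25.0
```

Emit:
carry_out:
  series:
    - [[0, 0, 0], 0, -0.1]
    - [[0, 0, 0], 0, -0.3]
    - [[0, 0, 0], 0, -0.6]
    - [[0, 0, 0], 0, -0.6]
    - [[0, 0, 20], 0, -0.6]

```text
t: 8.2
tool_pos: [0.4517, -0.2817, 0.1014]
ee_rot: [-0.461, 0.887, 0.002, -0.002]
force: [0.3, -0.8, 0.8]
grip_width: 0.79
finger_force: 0.0
```

Emit:
carry_out:
  series:
    - [[0, 0, 30], 0, -0.6]
    - [[0, 0, 40], 0, -0.6]
    - [[0, 0, 40], 0, -1]
    - [[0, 0, 15], 0, -1]
    - [[0, 0, 0], 0, -1]

```text
t: 8.7
tool_pos: [0.4548, -0.2827, 0.2315]
ee_rot: [-0.462, 0.887, -0.002, 0.002]
force: [-0.5, 0.1, -1.2]
grip_width: 0.982
finger_force: 0.0
```

Emit:
carry_out:
  series:
    - [[1, 40, 0], 0, -1]
    - [[1, 40, 0], 0, -1]
    - [[2, 40, 0], 0, -1]
    - [[1, 28, 0], 0, -1]
    - [[0, 0, 0], 0, -1]

```text
t: 9.2
tool_pos: [0.458, -0.1317, 0.2277]
ee_rot: [-0.463, 0.886, 0.0, -0.0]
force: [-0.6, -0.2, 0.5]
grip_width: 1.0
finger_force: 0.0
```

Emit:
carry_out:
  series:
    - [[0, 0, -40], 0, -1]
    - [[0, 0, -40], 0, -1]
    - [[0, 0, 0], 0, -1]
    - [[0, 0, 0], 0, -1]

```text
t: 9.6
tool_pos: [0.4581, -0.1348, 0.1485]
ee_rot: [-0.462, 0.887, 0.0, -0.001]
force: [-0.1, 0.5, 0.4]
grip_width: 0.997
finger_force: 0.0
```

```bash
python3 - <<'E'
from rig import monitor, eyes
import cv2,numpy as np
from h import *
from scipy.optimize import minimize
s=monitor.read_state();print(s['tool_pos'],s['grip_width'])
for n in("scene","side"):
    p,d=eyes.snapshot(n);m=eyes.camera_model(n);X,C=cloud(p,d,**m);X=X.astype(float)
    cv2.imwrite(f"pics/{n}1.png",p)
    q=np.array([.4534,-.2825])
    T=X[(np.hypot(*(X[:,:2]-q).T)<.035)&(X[:,2]>.05)];zt=np.percentile(T[:,2],95);T=T[T[:,2]>zt-.006]
    q=minimize(lambda a:np.sum(np.clip(np.abs(np.hypot(*(T[:,:2]-a).T)-.0175)-.0055,0,.008)**2),q,method='Nelder-Mead').x
    print(n,"long placed",q.round(4),zt.round(4))
    S=X[(np.hypot(X[:,0]-.531,X[:,1]+.088)<.02)&(X[:,2]>.03)&(X[:,2]<.09)];print("spindle C",np.median(S,0).round(4),S.max(0).round(4),S.min(0).round(4),len(S))
cv2.imwrite("pics/crop1.png",cv2.resize(cv2.imread("pics/scene1.png")[150:270,160:420],None,fx=3,fy=3))
E
```

```text
[ 0.4581011  -0.13475209  0.14845858] 0.9965600908102862
scene long placed [ 0.4538 -0.2839] 0.1052
spindle C [ 0.5349 -0.0847  0.0598] [ 0.5399 -0.0793  0.0857] [ 0.5278 -0.0916  0.0311] 88
side long placed [ 0.4534 -0.2851] 0.1064
spindle C [ 0.5298 -0.0903  0.0584] [ 0.538  -0.0814  0.0874] [ 0.5236 -0.0982  0.0309] 95
```

View pics/crop1.png

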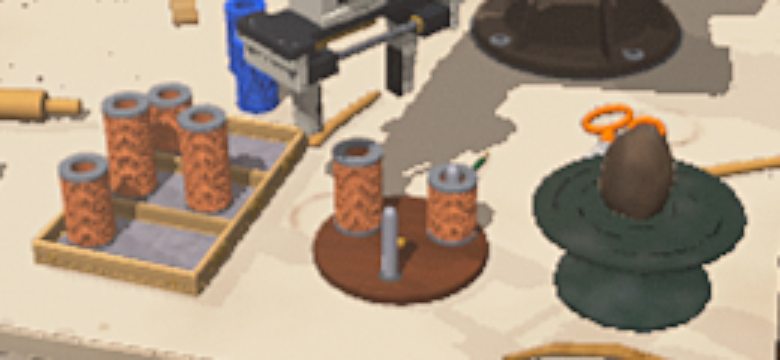

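The crop shows the long bobbin upright beside its twin in the middle row, at about (205,160). The medium is at (357,190) on its spindle, the short at (452,205), and the clay is untouched.

Emit:
carry_out:
  series:
    - [[0, 0, -35], 0, -1]
    - [[0, 0, -27], 0, -1]
    - [[0, 0, -13], 0, -1]
    - [[0, 0, 0], 0, -1]
    - [[0, 0, 0], 0, 0]

```text
t: 10.2
tool_pos: [0.4596, -0.1343, 0.075]
ee_rot: [-0.462, 0.887, -0.001, 0.001]
force: [0.4, 0.0, -0.6]
grip_width: 0.955
finger_force: 0.0
```

Emit:
carry_out:
  series:
    - [[0, 0, 0], 0, 1]
    - [[0, 0, 0], 0, 1]
    - [[0, 0, 0], 0, 1]
    - [[0, 0, 0], 0, 1]
    - [[0, 0, 0], 0, 1]

```text
t: 10.7
tool_pos: [0.4584, -0.1342, 0.0737]
ee_rot: [-0.462, 0.887, -0.0, 0.0]
force: [-1.6, 1.6, 1.1]
grip_width: 0.516
finger_force: 1.8
```

Emit:
carry_out:
  series:
    - [[0, 0, 0], 0, 1]
    - [[0, 0, 10], 0, 1]
    - [[0, 0, 20], 0, 1]
    - [[0, 0, 30], 0, 1]
    - [[0, 0, 30], 0, 1]

```text
t: 11.2
tool_pos: [0.4577, -0.1343, 0.1646]
ee_rot: [-0.462, 0.887, 0.0, -0.001]
force: [0.4, -0.1, -2.7]
grip_width: 0.514
finger_force: 25.0
```

Emit:
carry_out:
  series:
    - [[0, 0, 30], 0, 1]
    - [[0, 0, 20], 0, 1]
    - [[0, 0, 10], 0.1, 1]
    - [[8, -16, 0], 0.14, 1]
    - [[8, -16, 0], 0.14, 1]

```text
t: 11.7
tool_pos: [0.4744, -0.1663, 0.2247]
ee_rot: [-0.624, 0.782, -0.0, 0.001]
force: [0.4, -0.2, -2.4]
grip_width: 0.513
finger_force: 25.0
```

Emit:
carry_out:
  series:
    - [[8, -16, 0], 0.14, 1]
    - [[10, -20, 0], 0.14, 1]
    - [[10, -20, 0], 0.14, 1]
    - [[10, -20, 0], 0.14, 1]
    - [[10, -20, 0], 0.14, 1]

```text
t: 12.2
tool_pos: [0.5223, -0.2629, 0.2237]
ee_rot: [0.854, -0.521, -0.0, 0.0]
force: [0.4, 0.7, -1.9]
grip_width: 0.509
finger_force: 25.0
```

Emit:
carry_out:
  series:
    - [[10, -16, 0], 0.14, 1]
    - [[7, -11, 0], 0.13, 1]
    - [[0, 0, 0], 0, 1]
    - [[0, 0, 0], 0, 1]
    - [[0, 0, 0], 0, 1]

```text
t: 12.7
tool_pos: [0.5389, -0.2887, 0.2236]
ee_rot: [0.914, -0.405, -0.0, -0.0]
force: [-0.0, 0.8, -2.5]
grip_width: 0.506
finger_force: 25.0
```

Emit:
carry_out:
  series:
    - [[0, 0, -40], 0, 1]
    - [[0, 0, -40], 0, 1]
    - [[0, 0, -40], 0, 1]
    - [[0, 0, -20], 0, 1]
    - [[0, 0, 0], 0, 1]

```text
t: 13.2
tool_pos: [0.537, -0.288, 0.0806]
ee_rot: [0.914, -0.405, -0.003, 0.0]
force: [0.1, 0.4, -2.0]
grip_width: 0.509
finger_force: 25.0
```

Emit:
carry_out:
  series:
    - [[0, 0, -8], 0, 1]
    - [[0, 0, -4], 0, 1]
    - [[0, 0, 0], 0, 1]
    - [[0, 0, 0], 0, 1]
    - [[0, 0, 0], 0, 1]

```text
t: 13.7
tool_pos: [0.5398, -0.2893, 0.0724]
ee_rot: [0.915, -0.404, 0.001, -0.0]
force: [-0.5, -0.2, -3.1]
grip_width: 0.51
finger_force: 25.0
```

Emit:
carry_out:
  series:
    - [[0, 0, -2], 0, 1]
    - [[0, 0, 0], 0, 1]
    - [[0, 0, 0], 0, 1]

```text
t: 14.0
tool_pos: [0.5393, -0.2893, 0.0695]
ee_rot: [0.915, -0.404, -0.0, 0.0]
force: [-0.2, 0.2, -2.5]
grip_width: 0.511
finger_force: 25.0
```

Emit:
carry_out:
  series:
    - [[0, 0, -1], 0, 1]
    - [[0, 0, 0], 0, 1]
    - [[0, 0, 0], 0, 1]

```text
t: 14.3
tool_pos: [0.5394, -0.2892, 0.0685]
ee_rot: [0.915, -0.404, -0.0, 0.0]
force: [-0.4, -0.4, -2.8]
grip_width: 0.509
finger_force: 25.0
```

Emit:
carry_out:
  series:
    - [[0, 0, -1], 0, 1]
    - [[0, 0, 0], 0, 1]
    - [[0, 0, 0], 0, 1]

```text
t: 14.6
tool_pos: [0.5396, -0.2893, 0.0678]
ee_rot: [0.915, -0.404, 0.0, 0.0]
force: [0.7, 0.6, 0.5]
grip_width: 0.51
finger_force: 25.0
```

Emit:
carry_out:
  series:
    - [[0, 0, -0.5], 0, 1]
    - [[0, 0, 0], 0, 1]
    - [[0, 0, 0], 0, 1]

```text
t: 14.9
tool_pos: [0.5397, -0.2894, 0.0677]
ee_rot: [0.915, -0.404, 0.0, 0.0]
force: [-1.7, -0.0, 6.1]
grip_width: 0.511
finger_force: 25.0
```

Contact is made, so I'll release and go up.

Emit:
carry_out:
  series:
    - [[0, 0, 0], 0, -0.1]
    - [[0, 0, 0], 0, -0.3]
    - [[0, 0, 0], 0, -0.6]
    - [[0, 0, 0], 0, -0.6]
    - [[0, 0, 20], 0, -0.6]

```text
t: 15.4
tool_pos: [0.5376, -0.2886, 0.0846]
ee_rot: [0.915, -0.404, -0.003, 0.0]
force: [-0.2, -0.3, -0.1]
grip_width: 0.786
finger_force: 0.0
```

Emit:
carry_out:
  series:
    - [[0, 0, 40], 0, -0.6]
    - [[0, 0, 40], 0, -0.6]
    - [[0, 0, 40], 0, -1]
    - [[0, 0, 20], 0, -1]
    - [[0, 0, 0], 0, -1]

```text
t: 15.9
tool_pos: [0.5411, -0.2898, 0.2311]
ee_rot: [0.915, -0.404, 0.003, -0.0]
force: [-0.1, 0.2, 0.0]
grip_width: 0.983
finger_force: 0.0
```

Emit:
carry_out:
  series:
    - [[0, 0, 0], 0, -1]
    - [[0, 0, 0], 0, -1]

```text
t: 16.1
tool_pos: [0.5387, -0.2889, 0.2257]
ee_rot: [0.915, -0.404, -0.001, 0.0]
force: [-0.3, 0.1, -0.1]
grip_width: 0.998
finger_force: 0.0
```

```bash
python3 - <<'E'
from rig import monitor, eyes
import cv2,numpy as np
from h import *
s=monitor.read_state();print(s['tool_pos'],s['grip_width'],s['qpos'].round(2))
for n in("scene","side"):
    p,d=eyes.snapshot(n);m=eyes.camera_model(n);X,C=cloud(p,d,**m)
    for k,q in(('A',(.4584,-.1346)),('B',(.4538,-.048)),('C',(.531,-.0878))):
        S=X[(np.hypot(*(X[:,:2]-np.array(q)).T)<.018)&(X[:,2]>.079)&(X[:,2]<.09)];print(n,k,S.mean(0).round(4),len(S))
E
```

```text
[ 0.5387125  -0.28894354  0.22573085] 0.998081751720139 [-0.17  0.27 -0.16 -0.   -1.15  0.91]
scene A [ 0.4603 -0.134   0.0824] 9
scene B [ 0.4553 -0.0471  0.0817] 13
scene C [ 0.5333 -0.0847  0.0815] 13
side A [ 0.4585 -0.1373  0.0822] 15
side B [ 0.4529 -0.0506  0.0825] 11
side C [ 0.5309 -0.0899  0.0825] 14
```

Emit:
carry_out:
  series:
    - [[-12, 34, 0], -0.07, -1]
    - [[-12, 34, 0], -0.07, -1]
    - [[-12, 34, 0], -0.07, -1]
    - [[-12, 34, 0], -0.07, -1]
    - [[-12, 34, 0], -0.07, -1]

```text
t: 16.7
tool_pos: [0.4785, -0.1181, 0.2262]
ee_rot: [0.83, -0.558, -0.001, 0.0]
force: [-0.1, 1.3, 0.4]
grip_width: 1.0
finger_force: 0.0
```

Emit:
carry_out:
  series:
    - [[-12, 34, 0], 0, -1]
    - [[-13, 37, 0], 0, -1]
    - [[0, 0, -30], 0, -1]
    - [[0, 0, -40], 0, -1]
    - [[0, 0, 0], 0, -1]

```text
t: 17.2
tool_pos: [0.4508, -0.0485, 0.1527]
ee_rot: [0.83, -0.557, -0.003, 0.003]
force: [-0.6, 0.0, -0.4]
grip_width: 0.998
finger_force: 0.0
```

Emit:
carry_out:
  series:
    - [[0, 0, 0], 0, -1]
    - [[0, 0, 0], 0, -1]

```text
t: 17.4
tool_pos: [0.4555, -0.0484, 0.1585]
ee_rot: [0.83, -0.557, 0.001, -0.0]
force: [-0.3, -0.7, 0.2]
grip_width: 1.002
finger_force: 0.0
```

Emit:
carry_out:
  series:
    - [[0, 0, -40], 0, -1]
    - [[0, 0, -35], 0, -1]
    - [[0, 0, -24], 0, -1]
    - [[0, 0, 0], 0, -1]
    - [[0, 0, 0], 0, 0]

```text
t: 17.9
tool_pos: [0.4555, -0.0483, 0.0593]
ee_rot: [0.83, -0.557, 0.0, -0.0]
force: [-0.2, 0.3, 0.8]
grip_width: 0.951
finger_force: 0.0
```

Emit:
carry_out:
  series:
    - [[0, 0, 0], 0, 1]
    - [[0, 0, 0], 0, 1]
    - [[0, 0, 0], 0, 1]
    - [[0, 0, 0], 0, 1]
    - [[0, 0, 0], 0, 1]

```text
t: 18.4
tool_pos: [0.4543, -0.0483, 0.0584]
ee_rot: [0.83, -0.557, 0.0, -0.0]
force: [-0.3, 0.4, 5.1]
grip_width: 0.526
finger_force: 25.1
```

Emit:
carry_out:
  series:
    - [[0, 0, 0], 0, 1]
    - [[0, 0, 0], 0, 1]

```text
t: 18.6
tool_pos: [0.4544, -0.0483, 0.0584]
ee_rot: [0.83, -0.557, 0.0, 0.0]
force: [-2.4, 0.4, 5.6]
grip_width: 0.525
finger_force: 25.0
```

```bash
python3 - <<'E'
from rig import monitor, eyes
import cv2,numpy as np
p,d=eyes.snapshot("scene");q,_=eyes.snapshot("wrist")
a=cv2.resize(p[150:270,200:400],(800,480))
cv2.imwrite("pics/g2.png",np.hstack([cv2.resize(p[140:260,230:350],(400,400)),cv2.resize(q,(400,300)) if 0 else cv2.copyMakeBorder(cv2.resize(q,(400,300)),0,100,0,0,0)]))
E
```

```text
(no output)
```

View pics/g2.png

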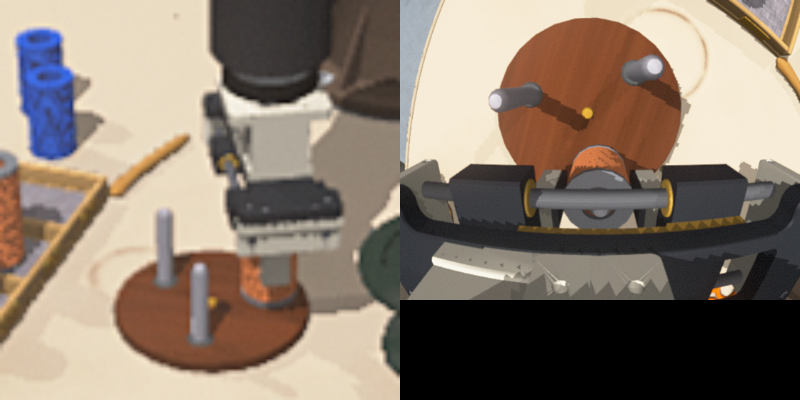

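Emit:
carry_out:
  series:
    - [[0, 0, 0], 0, -0.2]
    - [[0, 0, 0], 0, -0.4]
    - [[-2, 1, 0], 0, -0.4]
    - [[0, 0, 0], 0, -0.4]
    - [[0, 0, 0], 0, -0.4]

```text
t: 19.2
tool_pos: [0.4524, -0.0472, 0.058]
ee_rot: [0.83, -0.557, -0.0, 0.0]
force: [0.6, -0.6, -0.5]
grip_width: 0.702
finger_force: 0.0
```

Emit:
carry_out:
  series:
    - [[0, 0, 0], 0, 0]
    - [[0, 0, 0], 0, 0.2]
    - [[0, 0, 0], 0, 1]
    - [[0, 0, 0], 0, 1]
    - [[0, 0, 0], 0, 1]
  force: 20

```text
t: 19.7
tool_pos: [0.4527, -0.0472, 0.0581]
ee_rot: [0.83, -0.557, 0.0, -0.0]
force: [0.7, 0.1, 0.2]
grip_width: 0.527
finger_force: 20.0
```

Emit:
carry_out:
  series:
    - [[0, 0, 2], 0, 1]
    - [[0, 0, 5], 0, 1]
    - [[0, 0, 10], 0, 1]
    - [[0, 0, 0], 0, 1]
    - [[0, 0, 0], 0, 1]
  force: 25

```text
t: 20.2
tool_pos: [0.4526, -0.0471, 0.0755]
ee_rot: [0.83, -0.557, 0.0, -0.001]
force: [0.2, 0.2, -2.8]
grip_width: 0.525
finger_force: 25.0
```

Emit:
carry_out:
  series:
    - [[0, 0, 25], 0, 1]
    - [[0, 0, 35], 0, 1]
    - [[0, 0, 40], 0, 1]
    - [[0, 0, 35], 0, 1]
    - [[0, 0, 15], 0, 1]

```text
t: 20.7
tool_pos: [0.4535, -0.0471, 0.2284]
ee_rot: [0.831, -0.557, 0.002, -0.002]
force: [0.8, -0.2, -3.1]
grip_width: 0.525
finger_force: 25.0
```

Emit:
carry_out:
  series:
    - [[0, 0, 0], 0, 1]
    - [[0, 0, 0], 0, 1]

```text
t: 20.9
tool_pos: [0.4518, -0.0472, 0.2243]
ee_rot: [0.83, -0.557, -0.0, 0.0]
force: [-0.4, 1.1, -3.7]
grip_width: 0.521
finger_force: 25.0
```

```bash
python3 - <<'E'
from rig import monitor, eyes
import cv2,numpy as np
print(monitor.read_state()['tool_pos'])
p,d=eyes.snapshot("scene");q,_=eyes.snapshot("side")
cv2.imwrite("pics/g3.png",np.hstack([cv2.resize(p[100:260,160:360],(500,400)),cv2.resize(q[140:300,240:360],(300,400))]))
E
```

```text
[ 0.45177002 -0.04717642  0.22426995]
```

View pics/g3.png

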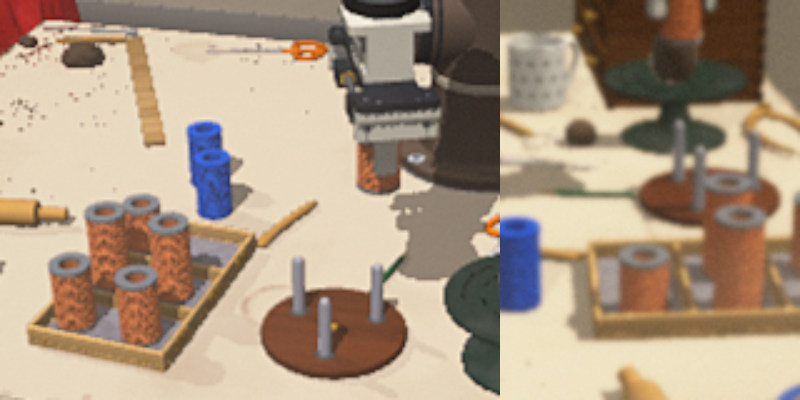

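The left view shows the stand empty, the long and medium bobbins upright at (170,258) and (137,305), and the short bobbin held at (378,168), nearly upright.

Emit:
carry_out:
  series:
    - [[-12, -33, 0], 0.07, 1]
    - [[-12, -33, 0], 0.07, 1]
    - [[-12, -33, 0], 0.07, 1]
    - [[-12, -33, 0], 0.07, 1]
    - [[-12, -33, 0], 0.07, 1]

```text
t: 21.5
tool_pos: [0.3911, -0.2132, 0.2237]
ee_rot: [0.915, -0.403, -0.001, 0.0]
force: [1.5, 0.4, -1.8]
grip_width: 0.523
finger_force: 25.0
```

Emit:
carry_out:
  series:
    - [[-12, -33, 0], 0.07, 1]
    - [[-13, -31, 0], 0.07, 1]
    - [[0, 0, 0], 0, 1]
    - [[0, 0, 0], 0, 1]
    - [[0, 0, 0], 0, 1]

```text
t: 22.0
tool_pos: [0.3672, -0.2758, 0.2242]
ee_rot: [0.941, -0.339, -0.001, 0.0]
force: [-0.2, 0.3, -2.2]
grip_width: 0.527
finger_force: 25.0
```

Emit:
carry_out:
  series:
    - [[0, 0, -40], 0, 1]
    - [[0, 0, -40], 0, 1]
    - [[0, 0, -40], 0, 1]
    - [[0, 0, -20], 0, 1]
    - [[0, 0, 0], 0, 1]

```text
t: 22.5
tool_pos: [0.3657, -0.2747, 0.0823]
ee_rot: [0.941, -0.339, -0.003, 0.0]
force: [0.5, -0.9, -1.6]
grip_width: 0.522
finger_force: 25.0
```

Emit:
carry_out:
  series:
    - [[0, 0, -15], 0, 1]
    - [[0, 0, -9], 0, 1]
    - [[0, 0, 0], 0, 1]
    - [[0, 0, 0], 0, 1]
    - [[0, 0, 0], 0, 1]

```text
t: 23.0
tool_pos: [0.368, -0.2763, 0.0619]
ee_rot: [0.941, -0.339, 0.001, -0.0]
force: [-0.4, 0.0, -1.9]
grip_width: 0.522
finger_force: 25.0
```

Emit:
carry_out:
  series:
    - [[0, 0, -2], 0, 1]
    - [[0, 0, 0], 0, 1]
    - [[0, 0, 0], 0, 1]

```text
t: 23.3
tool_pos: [0.3674, -0.2763, 0.0592]
ee_rot: [0.941, -0.339, 0.0, -0.0]
force: [-0.4, 0.2, -2.1]
grip_width: 0.519
finger_force: 25.0
```

Emit:
carry_out:
  series:
    - [[0, 0, -2], 0, 1]
    - [[0, 0, 0], 0, 1]
    - [[0, 0, 0], 0, 1]

```text
t: 23.6
tool_pos: [0.3673, -0.2762, 0.0569]
ee_rot: [0.941, -0.339, -0.0, 0.0]
force: [-0.0, 0.1, -2.3]
grip_width: 0.523
finger_force: 25.0
```

Emit:
carry_out:
  series:
    - [[0, 0, -1], 0, 1]
    - [[0, 0, 0], 0, 1]
    - [[0, 0, 0], 0, 1]

```text
t: 23.9
tool_pos: [0.3674, -0.2762, 0.056]
ee_rot: [0.941, -0.339, -0.0, 0.0]
force: [-0.5, -0.2, -1.5]
grip_width: 0.526
finger_force: 25.0
```

Emit:
carry_out:
  series:
    - [[0, 0, -1], 0, 1]
    - [[0, 0, 0], 0, 1]
    - [[0, 0, 0], 0, 1]

```text
t: 24.2
tool_pos: [0.3674, -0.2762, 0.055]
ee_rot: [0.941, -0.339, -0.0, 0.0]
force: [0.4, 0.2, -1.2]
grip_width: 0.521
finger_force: 25.0
```

Emit:
carry_out:
  series:
    - [[0, 0, -1], 0, 1]
    - [[0, 0, 0], 0, 1]
    - [[0, 0, 0], 0, 1]

```text
t: 24.5
tool_pos: [0.3674, -0.2762, 0.054]
ee_rot: [0.941, -0.339, -0.0, 0.0]
force: [0.8, 0.0, -2.4]
grip_width: 0.519
finger_force: 25.0
```

Emit:
carry_out:
  series:
    - [[0, 0, -1], 0, 1]
    - [[0, 0, 0], 0, 1]
    - [[0, 0, 0], 0, 1]

```text
t: 24.8
tool_pos: [0.3674, -0.2762, 0.053]
ee_rot: [0.941, -0.339, -0.0, 0.0]
force: [0.1, -0.2, -1.5]
grip_width: 0.522
finger_force: 25.0
```

Emit:
carry_out:
  series:
    - [[0, 0, -1], 0, 1]
    - [[0, 0, 0], 0, 1]
    - [[0, 0, 0], 0, 1]

```text
t: 25.1
tool_pos: [0.3675, -0.2763, 0.0521]
ee_rot: [0.941, -0.339, 0.0, 0.0]
force: [0.2, -0.0, -1.2]
grip_width: 0.524
finger_force: 25.0
```

Emit:
carry_out:
  series:
    - [[0, 0, -0.5], 0, 1]
    - [[0, 0, 0], 0, 1]
    - [[0, 0, 0], 0, 1]

```text
t: 25.4
tool_pos: [0.3676, -0.2763, 0.0521]
ee_rot: [0.941, -0.339, 0.0, 0.0]
force: [-0.6, 2.1, 6.0]
grip_width: 0.518
finger_force: 25.0
```

Emit:
carry_out:
  series:
    - [[0, 0, -0.5], 0, 1]
    - [[0, 0, 0], 0, 1]
    - [[0, 0, 0], 0, 1]

```text
t: 25.7
tool_pos: [0.3676, -0.2763, 0.052]
ee_rot: [0.941, -0.339, 0.0, 0.0]
force: [-2.4, 4.5, 12.9]
grip_width: 0.521
finger_force: 25.0
```

Firm contact with the floor. I'll release, go up and check.

Emit:
carry_out:
  series:
    - [[0, 0, 0], 0, -0.1]
    - [[0, 0, 0], 0, -0.3]
    - [[0, 0, 0], 0, -0.5]
    - [[0, 0, 0], 0, -0.5]
    - [[0, 0, 20], 0, -0.5]

```text
t: 26.2
tool_pos: [0.3658, -0.2757, 0.0693]
ee_rot: [0.941, -0.339, -0.002, 0.0]
force: [1.0, -0.1, 0.4]
grip_width: 0.747
finger_force: 0.0
```

Emit:
carry_out:
  series:
    - [[0, 0, 30], 0, -0.5]
    - [[0, 0, 40], 0, -0.5]
    - [[0, 0, 40], 0, -0.5]
    - [[0, 0, 40], 0, -0.5]
    - [[0, 0, 0], 0, -0.5]

```text
t: 26.7
tool_pos: [0.3701, -0.2774, 0.2265]
ee_rot: [0.941, -0.339, 0.005, 0.0]
force: [-0.7, 0.5, -0.2]
grip_width: 0.753
finger_force: 0.0
```

Emit:
carry_out:
  series:
    - [[0, 0, 0], 0, -0.5]
    - [[0, 0, 0], 0, -0.5]
    - [[0, 0, 0], 0, -0.5]

```text
t: 27.0
tool_pos: [0.3667, -0.276, 0.2198]
ee_rot: [0.941, -0.339, -0.001, 0.0]
force: [-0.2, -0.3, -0.5]
grip_width: 0.746
finger_force: 0.0
```

```bash
python3 - <<'E'
from rig import monitor, eyes
import cv2,numpy as np
print(monitor.read_state()['tool_pos'])
p,d=eyes.snapshot("scene");q,_=eyes.snapshot("side")
cv2.imwrite("pics/g4.png",np.hstack([cv2.resize(p[140:260,160:420],(520,240)),cv2.resize(q[140:300,240:420],(270,240))]))
E
```

```text
[ 0.36670021 -0.27598594  0.21976232]
```

View pics/g4.png

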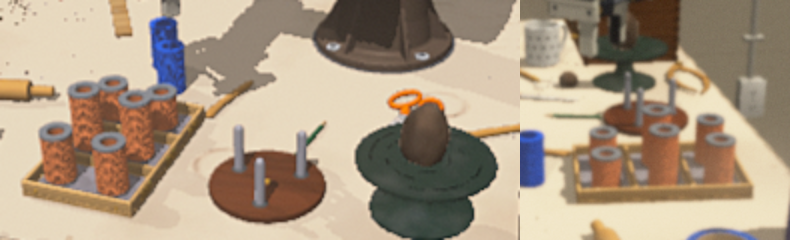

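All six bobbins stand upright in matching pairs: short at (113,90) and (163,105), long at (84,110) and (136,125), and medium at (57,155) and (108,165). The clay at (425,135) is undisturbed and the gripper is clear.

```bash
python3 -c "
from rig import order
print(order.hand_in())"
```

```text
the job is handed in; nothing more can be done
None
```

I moved all three bobbins off the stand and set each upright beside its twin in the tray: short in row 0, long in row 1, medium in row 2. The clay study was left where it was, and I handed the job in after about 27 s of robot time.

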